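Test the bench's stop button

ROBOT

A 7-joint arm with a two-finger parallel gripper is mounted at the origin on the work surface. World frame = base frame: x ahead of the robot, y to its left, z up, the work surface at z = 0. Lengths are in m, angles in rad, forces in N, time in s.
With the tool pointing down it reaches from about 0.425 to 0.875 m from the base axis. Payload 9.9 kg.
Tool frame: the origin (TCP) lies between the finger pads; the fingertips stand 19 mm ahead of it and the grasp point (between the pads) is the TCP; z points along the fingers, y is the direction in which the jaws open and shut (so a half turn about z gives the same grasp; the last joint's range is limited). The gripper opens to 85 mm and grips with 20 to 120 N. Pads are 22 mm wide; open, the fingers measure 114 mm over their backs; the gripper's body (76 mm by 85 mm) begins 54 mm behind the grasp point. The pads swing forward as they close: fully open they stand 13 mm farther back than shut.
Start: joints at [1.032, 0.576, 0.025, 1.437, -0.015, 1.129, -0.057], TCP at [0.297, -0.606, 0.25] pointing down, gripper open.
Joint ranges: [-2.76, 2.76], [-0.34, 2.15], [-1.52, 1.57], [0.19, 2.46], [-1.09, 4.23], [0.17, 1.99], [-2.82, 2.82]. Speed limits (rad/s): [2.22, 2.22, 3.01, 3.01, 3.14, 3.14, 3.14].

INTERFACE

Orientations are given as a unit quaternion [x, y, z, w].
In Python, from plant import ctrl, viewer gives the robot as it stands.
- The arm moves only by the tool carry_out, never from a script. Its arguments are lists of equal length, an entry for each row: "slide": the shift along the tool's x, y, z in mm, a list of three; "turn": the turn about the tool's z in degrees. A call has 1 to 12 rows; each row shifts and turns the commanded pose from where the row before left it, along the tool's axes as they then stand; what a row does not reach is not made up. A row lasts 1/8 s, in which the tool goes at most 62.5 mm and 10.7 degrees, less where a joint would pass 70% of its speed; a pose out of reach is approached as far as the arm can. A call with a gripper value outside its range is refused whole. "jaw" is the closure, from 0 (fully open) to 1 (shut), set as the call begins (left out, the last holds). The fingers move at their own pace and stop on an object; the grip force is fixed at half the most. Time passes only in rows, so rows that do not move let the fingers close. It gives the time, the measured TCP pose, the force and the opening at its end, in the units of the state.
- ctrl.state(): the state, without advancing time (a new reading comes with each control period).
- viewer.snapshot(name): name is "scene" or "side" or "wrist"; returns (picture, depth): 400x640x3 uint8, red, green, blue; 400x640 float32, m along the optical axis (not along the pixel's ray), 0 where there is no reading.
- viewer.camera_model(name): a dict with "fx", "fy", "cx", "cy" (pixels), "R" (3x3) and "t" (3): a world point X has camera coordinates R X + t. Camera axes: x right, y down, z forward; pixel columns grow to the right and rows downward; lengths in m; the calibration is good to about 2 mm. A picture is of the moment at which its call begins: read the wrist's pose just before it. camera_model takes no time and is no camera call; for the wrist camera it gives the pose at the moment of the call.
- ctrl.close_job(): hands the job in, once; it reports no verdict.
The state is a dict: "time_s": time; "joints": joint angles; "joint_vel": joint speeds; "joint_torque": joint torques, N m; "ee_pos": TCP position; "orientation": TCP orientation; "ft_force": force on the tool from outside, world axes, zero at the start; "moment": the same for the moment, N m; "width": finger opening in m.
Only numpy, scipy, OpenCV 4.12 (cv2) and the standard library are available. Lean on these libraries where they do the work, as an engineer would, in place of code of your own. Each camera call takes 0.05 s, during which the arm holds its last target.

TASK

Test the stop button of this electronics bench: push the three-lobed mushroom button in until it latches and let go, so that it stays in by itself. Then release it by pushing one of its lobes round clockwise (seen from above) with a fingertip until the button pops back out and, let go, turns back, and last press the flat round start button on the other box fully in and let it come back. Grip nothing: use fingertips only, and leave the meter, the screwdriver and the solder spool where they are.

Things in the scene. Friction and masses are not known exactly. Their poses are not given: they have to be found in the camera images.
- stop_box: stop station: plain metal box 100 x 100 mm, 65 mm high, fixed to the bench. Origin: centre of its underside; z up. A grey collar of 54 mm diameter and 4 mm height lies on its top round the button, and a cable gland of 18 mm diameter sticks out 22 mm from its +x side, 30 mm up
- stop_press (a joint): how far the mushroom button is pushed in, m: 0 = out, 0.009 = hard stop. A spring pushes it out (about 4 N at the start of the travel, growing to about 8.5 N); with the latch it takes about 8 N to push it in, 9 N to hold it on the hard stop. It latches once pushed past about 0.0065 (push to 0.008 or more to be sure), and when let go it then stays in at about 0.006 to 0.0065
- stop_turn (a joint): clockwise turn of the mushroom head seen from above, rad: 0 = rest, 0.95 = stop; it cannot turn the other way from rest. A spring turns it back to 0 (0.025 to 0.1 N m, about 1 to 3.5 N at a lobe). The latch lets go at about 0.5 and the button then springs out; turn to 0.8 or more to be sure, without pushing down on the head
- stop_top (a point): centre of the top of the black mushroom head, on its axis; moves and turns with it, z up, x towards lobe 0. With the button out it is 101 mm above the bench (36 mm above the box's top), pushed in up to 9 mm lower. The head is a round hub of 48 mm diameter with three lobes at 120 degrees, its top domed, flat over the middle 22 mm. The gaps between the lobes are open and about 40 mm wide at the lobes' ends
- lobe0 (a point): top of lobe 0, at the centre of its round end, 31 mm from the head's axis, 7 mm below the level of stop_top. A lobe is a radial bar 14 mm wide and 14 mm thick (this point lies on its upper face) ending in a half round, its tip 38 mm from the axis; with the button out its underside is 15 mm above the box's top, latched in about 8.5 mm
- lobe1 (a point): the same on lobe 1, 120 degrees anticlockwise from lobe 0 (seen from above)
- lobe2 (a point): the same on lobe 2, 240 degrees anticlockwise from lobe 0
- start_box: start station: plain metal box 80 x 80 mm, 65 mm high, fixed to the bench. Origin: centre of its underside; z up. A grey collar of 46 mm diameter and 12 mm height on its top surrounds the start button; a cable gland of 18 mm diameter sticks out 22 mm from its +x side
- start (a joint): how far the start button is pushed in, m: 0 = out, 0.006 = fully in. Spring return, about 1.5 N at first to 5 N fully in
- start_top (a point): centre of the flat top of the start button, a black disc of 30 mm diameter; with the button out it is 87 mm above the bench, 10 mm above its collar
- meter: hand multimeter lying face up, loose, 90 x 190 x 51 mm, yellow; origin at the centre of its underside, long side along its y. To be left alone
- driver: screwdriver lying on the bench, loose, about 170 mm long and 26 mm thick; origin at the middle of its length, on the bench, x along its shaft. To be left alone
- spool: metal solder spool standing on end, loose, 56 mm diameter, 46 mm high; origin at the centre of its underside. To be left alone

How it is judged:
By the outcome, as a careful person would: the job done as asked, in the order asked, and still so for the second after the job is handed in, with the robot touching nothing.
It also fails if it takes over 53 s, if anything falls off the work surface, if the arm or the gripper's body presses on something with over 40 N, if the wrist force passes 120 N, or if a joint passes its speed limit or range.

## Working session

There is one attempt and no reset: what is moved stays moved. The work goes in short steps, Python scripts to look and compute and a tool call to move; the robot and the scene stay as the last step left them, time stands still between calls to the robot, and variables do not carry over. Pictures are saved under pics/ and viewed, and the job is handed in when it is done.

Besides the shell and the picture viewer there is one more tool, called after ">>>" as a command line: name --pt "numbers of a row" for each row, then --argument value for the rest. carry_out: Moves the arm, as the interface text tells. Its arguments: {"type":"object","properties":{"slide":{"type":"array","items":{"type":"array","items":{"type":"number"}}},"turn":{"type":"array","items":{"type":"number"}},"jaw":{"type":"number"}},"required":["slide","turn"]}

```bash
mkdir -p pics; ls; python3 - <<'E'
from plant import ctrl, viewer
import cv2,numpy as np
s=ctrl.state();print(s)
for n in ["scene","side"]:
    p,d=viewer.snapshot(n);m=viewer.camera_model(n);np.savez(f"{n}.npz",p=p,d=d,**m)
    cv2.imwrite(f"pics/{n}0.png",p[:,:,::-1]);print(n,m)
E
```

```text
pics
{'time_s': 0.0, 'joints': array([ 1.03218077,  0.57653617,  0.02484185,  1.43791624, -0.01498182,
        1.12901984, -0.05652151]), 'joint_vel': array([ 3.91280569e-05, -1.01702659e-03, -3.88576428e-04, -8.76924387e-05,
        9.25429995e-04,  2.77184129e-04, -1.52097355e-04]), 'joint_torque': array([ 2.68731333e-05, -7.65771031e+01,  2.25010268e+00, -2.85967201e+01,
        1.51206338e-02,  1.27160989e-02, -2.69732584e-05]), 'ee_pos': array([ 0.29633708, -0.60599102,  0.24943697]), 'orientation': array([ 9.74251246e-01,  2.25463505e-01, -2.41448398e-04, -8.12396956e-04]), 'ft_force': array([ 0.13500071, -0.26271565,  0.41062013]), 'moment': array([ 0.01504868, -0.00915278,  0.02725716]), 'width': 0.08564243748188548}
scene {'fx': 382.5673560151636, 'fy': 382.5673560151636, 'cx': 315.0279842539309, 'cy': 199.88245382380995, 'R': array([[-0.4241644 ,  0.90551379,  0.01137305],
       [ 0.64400986,  0.31045139, -0.69919328],
       [-0.63665993, -0.28924854, -0.71484223]]), 't': array([ 0.19184529, -0.37612035,  1.40282678])}
side {'fx': 470.5475815746825, 'fy': 470.5475815746825, 'cx': 327.3447858072158, 'cy': 200.39026624278267, 'R': array([[-0.87771469, -0.47904905, -0.01135488],
       [-0.36087748,  0.67641891, -0.64204743],
       [ 0.31525286, -0.55943674, -0.76658083]]), 't': array([0.57712996, 0.22842022, 1.03764111])}
```

View pics/scene0.png

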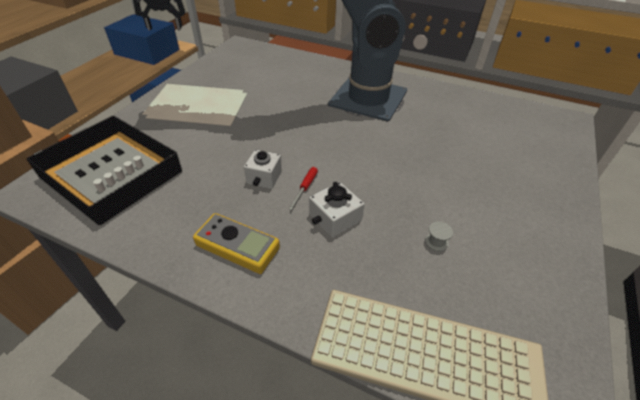

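View pics/side0.png

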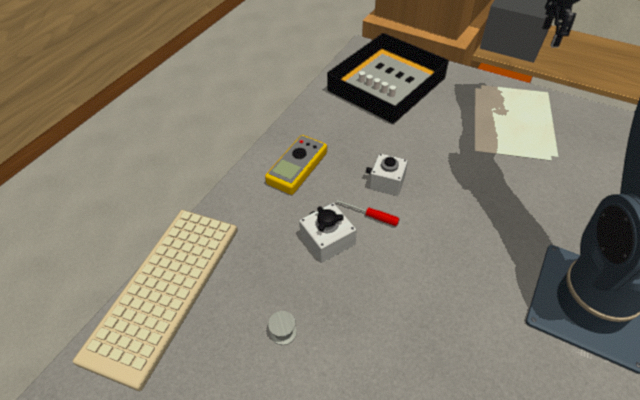

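The stop box is at about (336,205) in the scene picture and (327,228) in the side picture. The start box is at (263,168) and (387,172). I'll enlarge both.

```bash
python3 - <<'E'
import cv2,numpy as np
def crop(n,x,y,w,h):
    p=np.load(n+'.npz')['p'][y:y+h,x:x+w,::-1]
    return cv2.resize(p,None,fx=10,fy=10,interpolation=cv2.INTER_CUBIC)
cv2.imwrite('pics/c1.png',crop('scene',300,175,72,60))
cv2.imwrite('pics/c2.png',crop('side',290,195,75,60))
cv2.imwrite('pics/c3.png',np.hstack([crop('scene',240,145,40,45),crop('side',365,148,40,45)]))
E
```

```text
(no output)
```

View pics/c1.png

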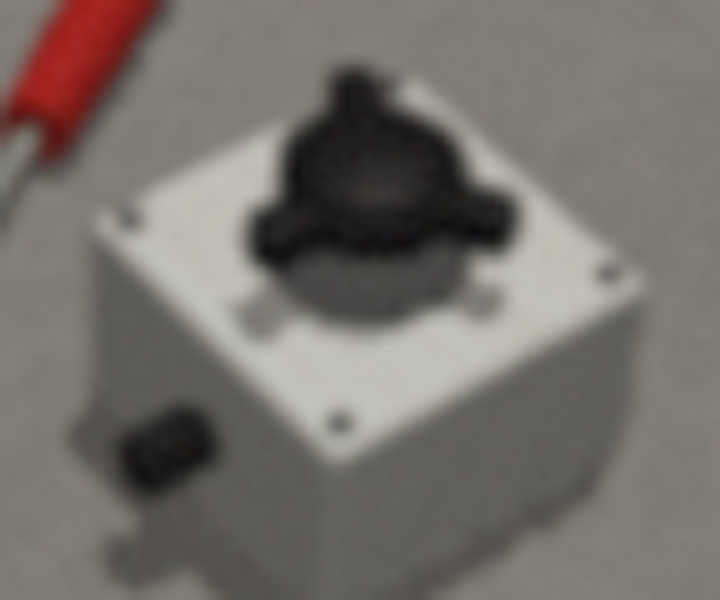

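View pics/c2.png

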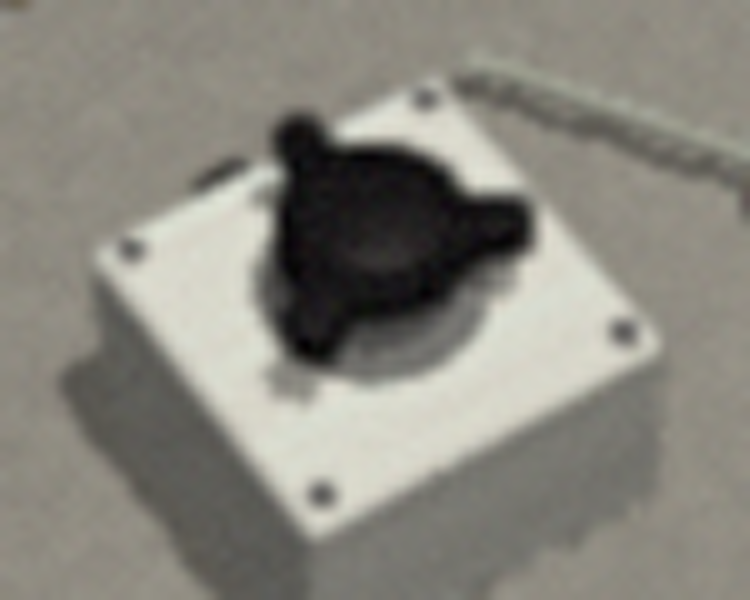

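View pics/c3.png

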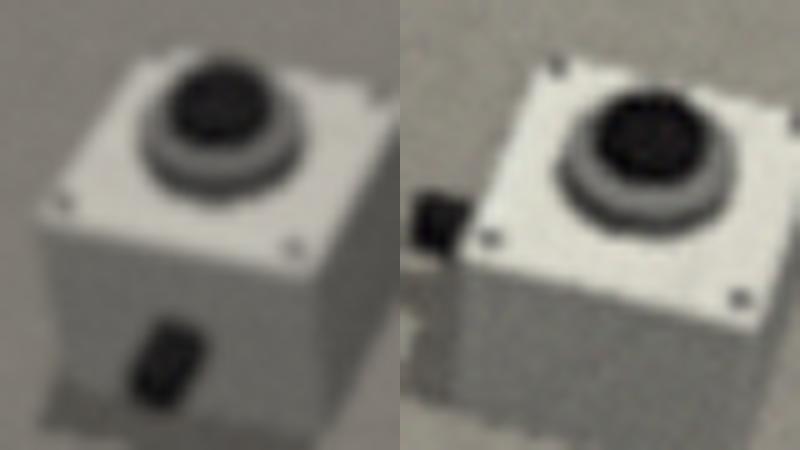

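```bash
cat > h.py <<'E'
import numpy as np
def ray(m,u,v,z):
    d=m['R'].T@np.array([(u-m['cx'])/m['fx'],(v-m['cy'])/m['fy'],1.]); c=-m['R'].T@m['t']
    return c+d*(z-c[2])/d[2]
E
python3 - <<'E'
from h import *
np.set_printoptions(precision=4,suppress=True)
S=np.load('scene.npz');D=np.load('side.npz')
def go(M,off,pts,z):return np.array([ray(M,off[0]+x/10-.05,off[1]+y/10-.05,z) for x,y in pts])
a=go(S,(300,175),[(95,225),(335,462),(648,285),(395,75)],.065);b=go(D,(290,195),[(95,255),(315,538),(660,350),(445,80)],.065)
for q in(a,b):print('box',q[:,:2].tolist(),q.mean(0),np.linalg.norm(np.roll(q,-1,0)-q,axis=1))
l=go(S,(300,175),[(352,85),(270,225),(495,205)],.094);k=go(D,(290,195),[(300,135),(510,215),(315,330)],.094)
for q in(l,k):
  c=q.mean(0);print('lobes',q[:,:2],'c',c,[(np.degrees(np.arctan2(*(p-c)[1::-1])),np.linalg.norm(p-c)) for p in q])
print(go(S,(300,175),[(378,165)],.101),go(D,(290,195),[(378,235)],.101))
print('start',go(S,(240,145),[(220,103)],.087),go(D,(365,148),[(250,135)],.087))
print('startbox',go(D,(365,148),[(150,60),(60,255),(360,325)],.065), go(S,(240,145),[(40,215),(315,275),(150,55)],.065))
# driver / others
for n,u,v,z in [('red',312,170,.013),('redend',317,168,.013),('tip',292,211,.01),('spool',440,231,.046),('meter l',196,238,.03),('meter t',217,216,.05),('meter r',279,243,.05)]:print(n,ray(S,u,v,z))
E
```

```text
box [[0.6160218410712573, 0.06063718959995229], [0.6618656703501007, 0.14484647941558842], [0.5759490146324422, 0.19121935093715114], [0.5334113208155679, 0.10668717088520527]] [0.5968 0.1258 0.065 ] [0.0959 0.0976 0.0946 0.0946]
box [[0.6538556348165063, 0.14304976102961264], [0.5688206212345781, 0.18876572108687462], [0.5236175704745409, 0.10497845874373901], [0.6060775381429984, 0.05658239888823713]] [0.5881 0.1233 0.065 ] [0.0965 0.0952 0.0956 0.0988]
lobes [[0.5708 0.109 ]
 [0.6239 0.1104]
 [0.5945 0.156 ]] c [0.5964 0.1251 0.094 ] [(np.float64(-147.71578640077507), np.float64(0.030261463937843413)), (np.float64(-28.16424943664048), np.float64(0.03121502746502613)), (np.float64(93.5851050739569), np.float64(0.030957336088267094))]
lobes [[0.6168 0.1084]
 [0.5626 0.1063]
 [0.5862 0.1563]] c [0.5885 0.1237 0.094 ] [(np.float64(-28.332361884111332), np.float64(0.032136080587882025)), (np.float64(-146.21893603128967), np.float64(0.03121004383634197)), (np.float64(94.1149393082488), np.float64(0.03268902310685782))]
[[0.6008 0.128  0.101 ]] [[0.5839 0.1305 0.101 ]]
start [[ 0.5475 -0.1135  0.087 ]] [[ 0.5371 -0.116   0.087 ]]
startbox [[ 0.5789 -0.1502  0.065 ]
 [ 0.5697 -0.0744  0.065 ]
 [ 0.4923 -0.0881  0.065 ]] [[ 0.5869 -0.1482  0.065 ]
 [ 0.5759 -0.07    0.065 ]
 [ 0.5151 -0.1577  0.065 ]]
red [ 0.4665 -0.0031  0.013 ]
redend [0.4523 0.0061 0.013 ]
tip [0.6309 0.0178 0.01  ]
spool [0.5658 0.3775 0.046 ]
meter l [ 0.8211 -0.1361  0.03  ]
meter t [ 0.7558 -0.1189  0.05  ]
meter r [0.7632 0.055  0.05  ]
```

```bash
cat >> h.py <<'E'
from scipy.spatial.transform import Rotation as Ro
def rel(s,target,yaw=None):
    R=Ro.from_quat(s['orientation']).as_matrix()
    x=np.degrees(np.arctan2(R[1,0],R[0,0]))
    print('pos',s['ee_pos'].round(4),'toolx yaw',x.round(2),'tilt',R[:,2].round(4),'t',s['time_s'],'F',s['ft_force'].round(1))
    print('shift mm in tool',(R.T@(np.array(target)-s['ee_pos'])*1000).round(1), 'turn', None if yaw is None else -(yaw-x))
E
python3 - <<'E'
from h import *
from plant import ctrl
rel(ctrl.state(),[.56,.06,.30],94)
E
```

```text
pos [ 0.2964 -0.606   0.2495] toolx yaw 26.06 tilt [-7.0e-04  1.3e-03 -1.0e+00] t 0.1 F [-0.7 -0.1 -0.5]
shift mm in tool [ 529.4 -482.6  -49.8] turn -67.9409905676157
```

>>> carry_out --pt "44 -40 -4" --pt "44 -40 -4" --pt "44 -40 -4" --pt "44 -40 -4" --pt "44 -40 -4" --pt "44 -40 -4" --pt "44 -40 -4" --pt "44 -40 -4" --pt "44 -40 -4" --pt "44 -40 -4" --pt "44 -40 -4" --pt "44 -40 -4" --turn '[0,0,0,0,0,0,0,0,0,0,0,0]' --jaw 1

```text
time_s: 1.6
ee_pos: [0.5603, 0.0585, 0.2983]
orientation: [0.974, 0.225, -0.0, 0.0]
ft_force: [0.1, -0.4, 0.1]
width: 0.0
```

>>> carry_out --pt "0 0 0" --pt "0 0 0" --pt "0 0 0" --pt "0 0 0" --pt "0 0 0" --pt "0 0 0" --pt "0 0 0" --pt "0 0 0" --pt "0 0 0" --turn '[-10,-10,-10,-10,-10,-10,-8,0,0]'

```text
time_s: 2.72
ee_pos: [0.5599, 0.0567, 0.2981]
orientation: [0.683, 0.731, -0.0, -0.0]
ft_force: [0.1, -0.1, -0.6]
width: -0.0006
```

```bash
python3 - <<'E'
from h import *
from plant import ctrl,viewer
import cv2
s=ctrl.state();m=viewer.camera_model('wrist');p,d=viewer.snapshot('wrist')
np.savez('w1.npz',p=p,d=d,**m);cv2.imwrite('pics/w1.png',p[:,:,::-1])
rel(s,[.592,.1245,.2],94);print(s['width'],-m['R'].T@m['t'],m)
E
```

```text
pos [0.5599 0.0567 0.2981] toolx yaw 93.87 tilt [-4.e-04  0.e+00 -1.e+00] t 2.725 F [ 0.1 -0.1 -0.6]
shift mm in tool [65.5 36.7 98.1] turn -0.1306965692916009
-0.000573696566971018 [0.5543483  0.1324702  0.42185502] {'fx': 301.23259417188757, 'fy': 301.23259417188757, 'cx': 321.60840943596327, 'cy': 199.1696085646935, 'R': array([[ 0.99777856,  0.06660759, -0.00117129],
       [ 0.06385122, -0.95117828,  0.30196507],
       [ 0.01899906, -0.30136907, -0.95331827]]), 't': array([-0.56144625, -0.03677852,  0.43155243])}
```

View pics/w1.png

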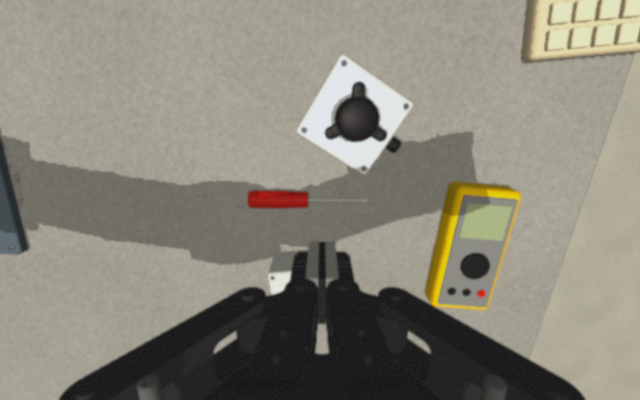

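The wrist picture shows the stop box at (356,115), with lobes at about (358,90), (332,132) and (381,133). The start box is hidden behind the fingers. I'll enlarge the stop box and the fingertips.

```bash
python3 - <<'E'
import cv2,numpy as np
p=np.load('w1.npz')['p'][:,:,::-1]
cv2.imwrite('pics/c4.png',cv2.resize(p[50:180,290:420],None,fx=4.6,fy=4.6,interpolation=cv2.INTER_CUBIC))
E
```

```text
(no output)
```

View pics/c4.png

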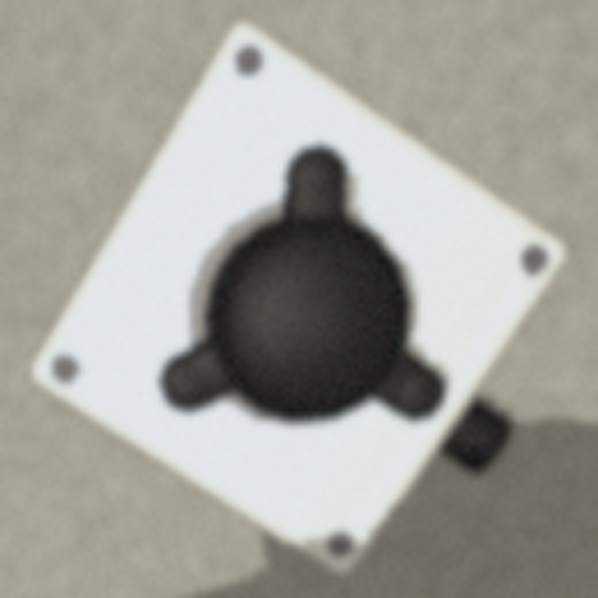

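```bash
python3 - <<'E'
from h import *
np.set_printoptions(precision=4,suppress=True)
M=np.load('w1.npz')
f=lambda P,z:np.array([ray(M,290+x/4.6-.4,50+y/4.6-.4,z) for x,y in P])
b=f([(238,22),(566,248),(345,572),(33,375)],.065);print(b.mean(0),np.linalg.norm(np.roll(b,-1,0)-b,axis=1))
q=f([(318,176),(188,382),(417,390)],.094);c=q.mean(0)
print(c,[(np.degrees(np.arctan2(*(p-c)[1::-1])),np.linalg.norm(p-c)) for p in q]);print(f([(308,318)],.09))
E
```

```text
[0.5917 0.1199 0.065 ] [0.0959 0.0958 0.0954 0.0952]
[0.5916 0.1199 0.094 ] [(np.float64(91.4748212381219), np.float64(0.030543843671103216)), (np.float64(-148.3914882840159), np.float64(0.03078130293343154)), (np.float64(-28.073034289219386), np.float64(0.030601283565402888))]
[[0.5921 0.1197 0.09  ]]
```

```bash
python3 - <<'E'
from h import *
from plant import ctrl
rel(ctrl.state(),[.592,.121,.14],92)
E
```

```text
pos [0.5599 0.0567 0.2982] toolx yaw 93.91 tilt [-2.e-04 -1.e-04 -1.e+00] t 2.775 F [-0.7  0.7 -0.1]
shift mm in tool [ 62.   36.4 158.2] turn 1.9082500026901812
```

>>> carry_out --pt "31 18 20" --pt "31 18 20" --pt "0 0 40" --pt "0 0 40" --pt "0 0 25" --pt "0 0 12" --pt "0 0 0" --pt "0 0 0" --turn '[2,0,0,0,0,0,0,0]'

```text
time_s: 3.78
ee_pos: [0.5933, 0.1208, 0.1424]
orientation: [0.694, 0.72, 0.001, 0.0]
ft_force: [0.6, 0.3, 0.2]
width: 0.0003
```

```bash
cat > look.py <<'E'
from h import *
from plant import ctrl,viewer
import cv2,sys
tag,names=sys.argv[1],sys.argv[2].split(',')
u,v,w,h=[int(x) for x in sys.argv[3].split(',')] if len(sys.argv)>3 else (0,0,640,400)
s=ctrl.state();rel(s,[.592,.121,.13],92)
boxes={'scene':(290,140,90,100),'side':(280,160,90,100),'wrist':(200,0,240,267)}
im=[]
for n in names:
    m=viewer.camera_model(n);p,d=viewer.snapshot(n);np.savez(tag+n+'.npz',p=p,d=d,**m)
    x,y,w,h=boxes[n]; im.append(cv2.resize(p[y:y+h,x:x+w,::-1],(396,440) if len(names)>1 else (540,600),interpolation=cv2.INTER_CUBIC))
cv2.imwrite(f'pics/{tag}.png',np.hstack(im))
E
python3 look.py a1 scene,side
```

```text
pos [0.5933 0.1208 0.1424] toolx yaw 92.03 tilt [ 1.7e-03  4.0e-04 -1.0e+00] t 3.775 F [0.6 0.3 0.2]
shift mm in tool [ 0.2 -1.3 12.4] turn 0.030410749785232838
```

View pics/a1.png

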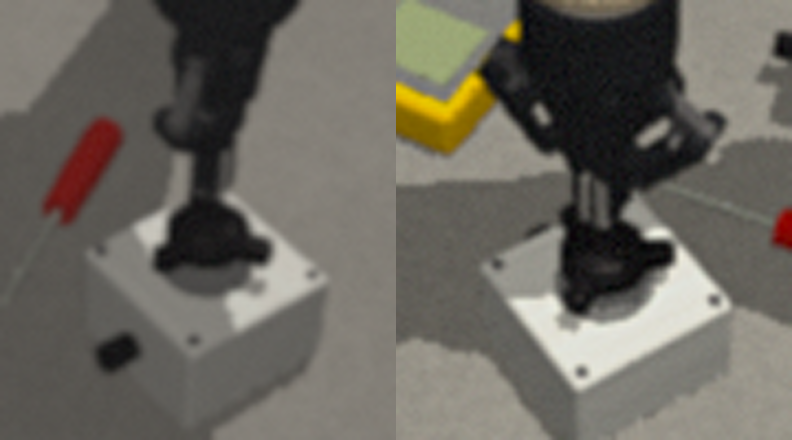

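>>> carry_out --pt "0 0 10" --pt "0 0 9" --pt "0 0 4" --pt "0 0 3" --pt "0 0 2" --pt "0 0 2" --pt "0 0 0" --pt "0 0 0" --turn '[0,0,0,0,0,0,0,0]'

```text
time_s: 4.88
ee_pos: [0.5925, 0.1205, 0.1116]
orientation: [0.694, 0.72, -0.0, 0.0]
ft_force: [-3.4, -1.1, 8.7]
width: -0.0001
```

>>> carry_out --pt "0 0 1" --pt "0 0 1" --pt "0 0 0" --pt "0 0 0" --turn '[0,0,0,0]'

```text
time_s: 5.38
ee_pos: [0.5927, 0.1206, 0.1109]
orientation: [0.694, 0.72, 0.0, 0.001]
ft_force: [-7.6, -2.4, 21.9]
width: -0.0004
```

>>> carry_out --pt "0 0 -3" --pt "0 0 -10" --pt "0 0 -20" --pt "0 -28 -10" --pt "37 0 0" --pt "0 0 0" --pt "0 0 0" --turn '[0,0,0,0,0,0,0]'

```text
time_s: 6.25
ee_pos: [0.5634, 0.1563, 0.1522]
orientation: [0.694, 0.72, -0.0, 0.0]
ft_force: [0.5, -0.9, 0.2]
width: -0.0001
```

```bash
python3 look.py a2 scene,side; python3 look.py a3 wrist
```

```text
pos [0.5634 0.1563 0.1522] toolx yaw 92.07 tilt [-3.e-04 -5.e-04 -1.e+00] t 6.25 F [ 0.5 -0.9  0.2]
shift mm in tool [-36.3  27.4  22.2] turn 0.07249854375046993
pos [0.5635 0.1555 0.1521] toolx yaw 91.99 tilt [-4.e-04 -7.e-04 -1.e+00] t 6.35 F [-0.1 -0.3  0.2]
shift mm in tool [-35.5  27.3  22.1] turn -0.0060179533192297185
```

View pics/a2.png

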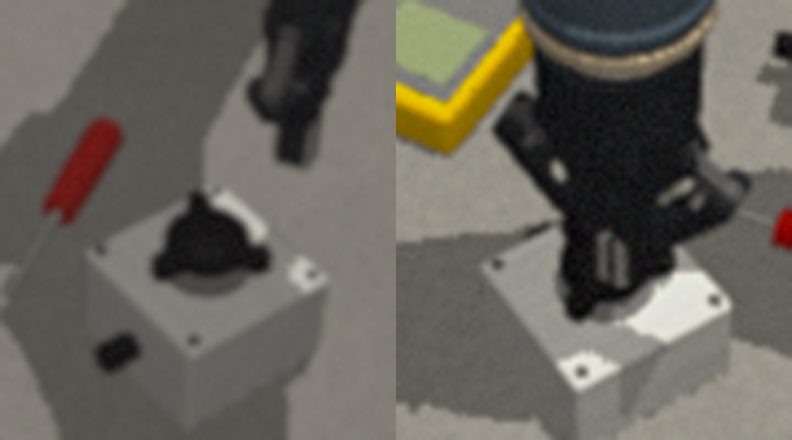

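View pics/a3.png

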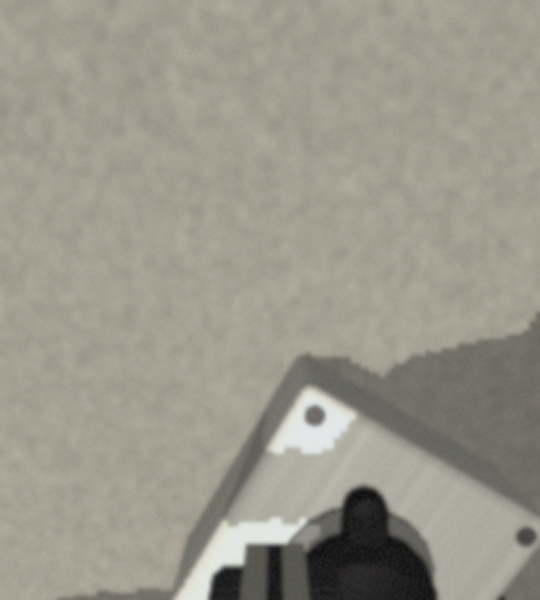

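>>> carry_out --pt "0 0 20" --pt "0 0 17" --pt "0 0 12" --pt "0 0 8" --pt "0 0 0" --pt "0 0 0" --turn '[0,0,0,0,0,0]'

```text
time_s: 7.15
ee_pos: [0.5636, 0.1567, 0.0957]
orientation: [0.694, 0.72, 0.0, 0.0]
ft_force: [0.1, 0.2, 0.5]
width: -0.0001
```

```bash
python3 look.py a4 scene,side; python3 look.py a5 wrist; python3 - <<'E'
from h import *
for d in (5,6,8,10):
    c=np.array([-36,14.5]);a=np.radians(d);R=np.array([[np.cos(a),-np.sin(a)],[np.sin(a),np.cos(a)]]);print(d,c-R@c)
E
```

```text
pos [0.5636 0.1567 0.0957] toolx yaw 92.06 tilt [ 6.e-04  3.e-04 -1.e+00] t 7.15 F [0.1 0.2 0.5]
shift mm in tool [-36.7  27.1 -34.3] turn 0.0621190598515966
pos [0.5636 0.1567 0.0958] toolx yaw 92.06 tilt [ 8.e-04  3.e-04 -1.e+00] t 7.25 F [ 1.   0.5 -0.6]
shift mm in tool [-36.7  27.1 -34.1] turn 0.060160094467462955
5 [1.1267674  3.19278362]
6 [1.31845095 3.84245719]
8 [1.66766044 5.15134464]
10 [1.97097768 6.47162198]
```

View pics/a4.png

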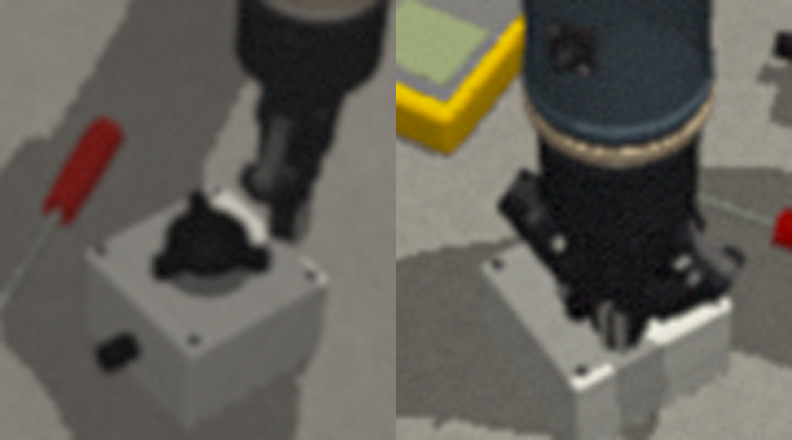

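View pics/a5.png

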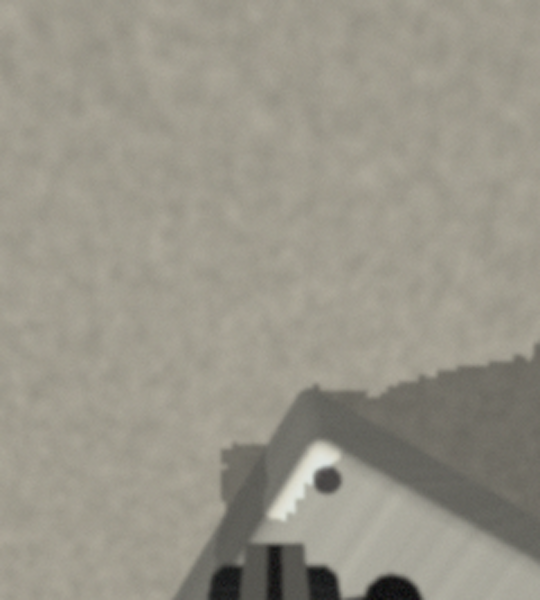

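>>> carry_out --pt "0 5 0" --pt "0 4 0" --pt "0 3 0" --pt "0 1 0" --pt "1.1 3.2 0" --pt "1.1 3.2 0" --pt "0 0 0" --pt "0 0 0" --turn '[0,0,0,0,5,5,0,0]'

```text
time_s: 8.3
ee_pos: [0.5826, 0.1595, 0.0953]
orientation: [0.754, 0.657, 0.0, -0.0]
ft_force: [-2.7, 2.3, 1.5]
width: -0.0001
```

```bash
python3 look.py a6 scene,side
```

```text
pos [0.5826 0.1595 0.0953] toolx yaw 82.19 tilt [ 0.e+00  3.e-04 -1.e+00] t 8.3 F [-2.7  2.3  1.5]
shift mm in tool [-36.8  14.5 -34.7] turn -9.80992687411478
```

View pics/a6.png

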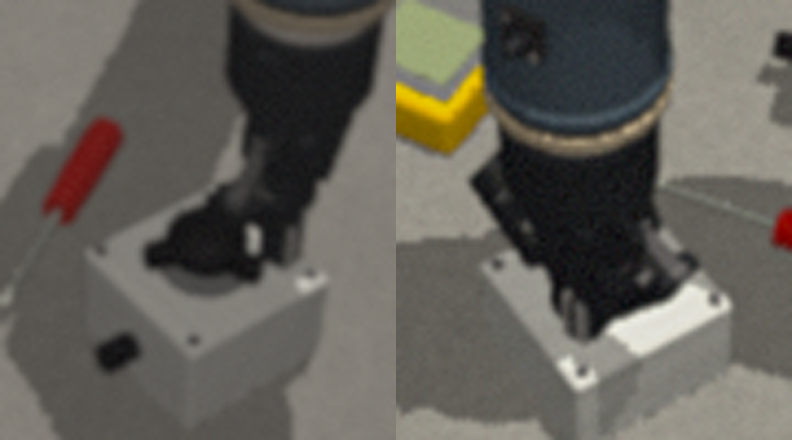

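>>> carry_out --pt "1.1 3.2 0" --pt "1.1 3.2 0" --pt "1.1 3.2 0" --pt "1.1 3.2 0" --pt "1.1 3.2 0" --pt "1.1 3.2 0" --pt "1.1 3.2 0" --pt "0.6 1.9 0" --pt "0 0 0" --pt "0 0 0" --turn '[5,5,5,5,5,5,5,3,0,0]'

```text
time_s: 9.65
ee_pos: [0.6077, 0.158, 0.0953]
orientation: [0.927, 0.376, 0.0, -0.001]
ft_force: [-1.8, 5.2, 0.3]
width: 0.0001
```

```bash
python3 look.py a7 scene,side
```

```text
pos [0.6077 0.158  0.0953] toolx yaw 44.17 tilt [ 0.      0.0015 -1.    ] t 9.65 F [-1.8  5.2  0.3]
shift mm in tool [-37.   15.6 -34.7] turn -47.834445318172264
```

View pics/a7.png

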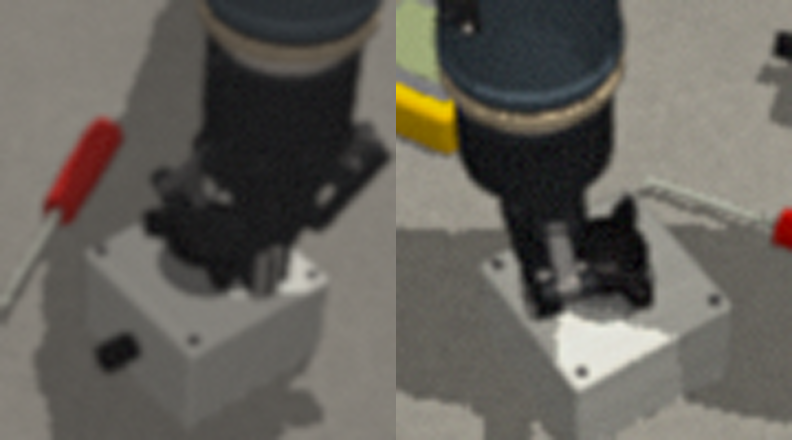

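>>> carry_out --pt "0.6 1.9 0" --pt "0.4 1.3 0" --pt "0 0 0" --pt "0 0 0" --turn '[3,2,0,0]'

```text
time_s: 10.25
ee_pos: [0.6094, 0.158, 0.0953]
orientation: [0.942, 0.336, -0.0, -0.002]
ft_force: [-7.0, 9.2, 2.3]
width: -0.0003
```

>>> carry_out --pt "0 -6 0" --pt "2 -10 0" --pt "10 -10 0" --pt "20 -5 0" --pt "10 0 0" --pt "0 0 -30" --pt "0 0 -50" --pt "0 0 -50" --pt "0 0 -20" --pt "0 0 0" --pt "0 0 0" --turn '[0,0,0,0,0,0,0,0,0,0,0]'

```text
time_s: 11.62
ee_pos: [0.6235, 0.2052, 0.2442]
orientation: [0.942, 0.334, -0.001, 0.0]
ft_force: [0.8, 0.4, -0.9]
width: 0.0001
```

```bash
python3 look.py a8 scene,side; cp a8scene.npz x.npz
```

```text
pos [0.6235 0.2052 0.2442] toolx yaw 39.05 tilt [-1.3e-03 -8.0e-04 -1.0e+00] t 11.625 F [ 0.8  0.4 -0.9]
shift mm in tool [-77.3  45.6 114.3] turn -52.951288940597415
```

View pics/a8.png

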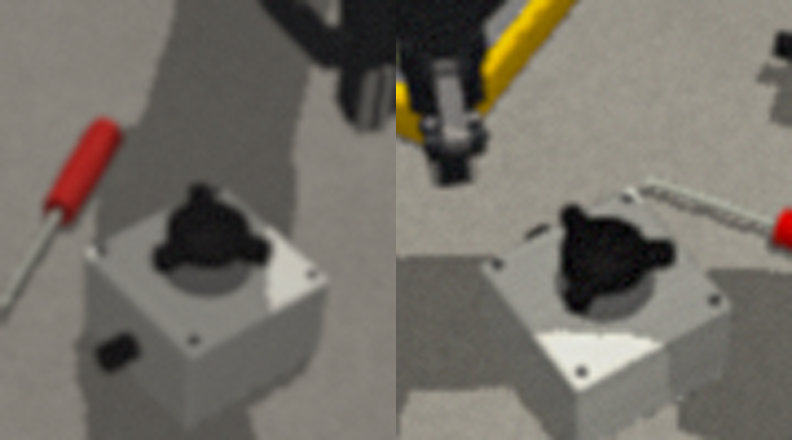

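```bash
python3 - <<'E'
import numpy as np,cv2
o=np.load('scene.npz')['p']
for n in ('a2scene','a8scene'):
    p=np.load(n+'.npz')['p']
    # silhouettes: dark mask centroid + overlap of head
    r=[(x[178:204,322:354].max(2)<62) for x in (o,p)]
    print(n,[ (m.sum(),np.argwhere(m).mean(0).round(2)) for m in r],'differ',(r[0]^r[1]).sum())
from h import *
from plant import ctrl
rel(ctrl.state(),[.542,-.115,.2],94)
M=np.load('w1.npz')
print('corner startbox (wrist)',ray(M,268,275,.065))
E
```

```text
a2scene [(np.int64(297), array([15.53, 15.02])), (np.int64(308), array([17.45, 14.67]))] differ 95
a8scene [(np.int64(297), array([15.53, 15.02])), (np.int64(322), array([15.22, 14.8 ]))] differ 27
pos [0.6233 0.2052 0.2438] toolx yaw 39.05 tilt [-2.2e-03 -9.0e-04 -1.0e+00] t 11.725 F [-0.1 -0.9  0.1]
shift mm in tool [-264.8  197.5   44.2] turn -54.94553974882477
corner startbox (wrist) [ 0.49637251 -0.09238773  0.065     ]
```

>>> carry_out --pt "-42 25 -6" --pt "-42 25 -6" --pt "-42 25 -6" --pt "-42 25 -6" --pt "-42 25 -6" --pt "-42 25 -6" --pt "-42 25 -6" --pt "-40 25 -6" --pt "0 0 0" --pt "0 0 0" --turn '[0,0,0,0,0,0,0,0,0,0]'

```text
time_s: 12.98
ee_pos: [0.4905, -0.1596, 0.2926]
orientation: [0.942, 0.334, -0.0, -0.001]
ft_force: [0.3, 0.0, -0.4]
width: -0.0002
```

```bash
python3 look.py b1 wrist; python3 -c "
import numpy as np,cv2
p=np.load('b1wrist.npz')['p'];cv2.imwrite('pics/b1f.png',p[:,:,::-1])"
```

```text
pos [ 0.4905 -0.1596  0.2926] toolx yaw 39.06 tilt [-9.e-04  8.e-04 -1.e+00] t 12.975 F [ 0.3  0.  -0.4]
shift mm in tool [ 255.7 -153.7  162.8] turn -52.937567261391095
```

View pics/b1f.png

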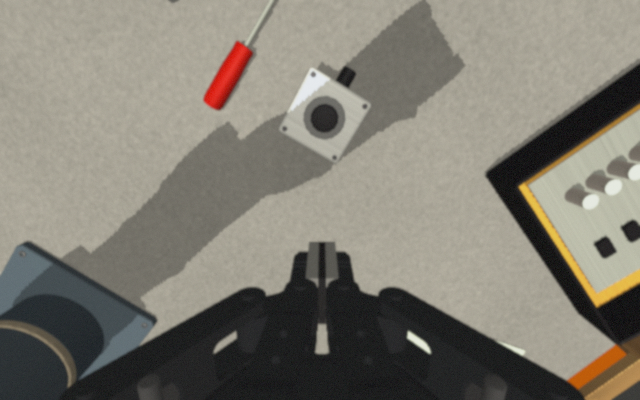

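The start button's disc is at about (324,118) in the wrist picture.

```bash
python3 - <<'E'
from h import *
from plant import ctrl
import cv2
M=np.load('b1wrist.npz');print(ray(M,324,117.5,.087))
g=(M['p'].max(2)<60).astype(np.uint8);n,l,st,ce=cv2.connectedComponentsWithStats(g)
for i in range(n):
    if abs(ce[i][0]-324)<15 and abs(ce[i][1]-118)<15 :print(st[i],ce[i],ray(M,*ce[i],.087))
rel(ctrl.state(),[.542,-.117,.117])
E
```

```text
[ 0.5404169 -0.122694   0.087    ]
[311 105  27  27 554] [324.01444043 117.87184116] [ 0.54013216 -0.12294548  0.087     ]
pos [ 0.4907 -0.159   0.2927] toolx yaw 39.13 tilt [-8.e-04  9.e-04 -1.e+00] t 13.025 F [-0.5 -0.1 -0.6]
shift mm in tool [ 66.3   0.  175.7] turn None
```

>>> carry_out --pt "32 1 20" --pt "32 0.5 30" --pt "0 0 40" --pt "0 0 40" --pt "0 0 30" --pt "0 0 15" --pt "0 0 0" --pt "0 0 0" --turn '[0,0,0,0,0,0,0,0]'

```text
time_s: 14.02
ee_pos: [0.5419, -0.1208, 0.1193]
orientation: [0.942, 0.334, 0.001, 0.0]
ft_force: [-0.0, 1.1, 0.4]
width: 0.0
```

```bash
sed -i "s/'scene':(290,140,90,100),'side':(280,160,90,100)/'scene':(220,100,90,100),'side':(345,110,90,100)/" look.py; python3 look.py b2 scene,side
```

```text
pos [ 0.5419 -0.1208  0.1193] toolx yaw 39.08 tilt [ 1.6e-03 -1.0e-04 -1.0e+00] t 14.025 F [-0.   1.1  0.4]
shift mm in tool [ 191.4 -156.1  -10.7] turn -52.919086333754954
```

View pics/b2.png

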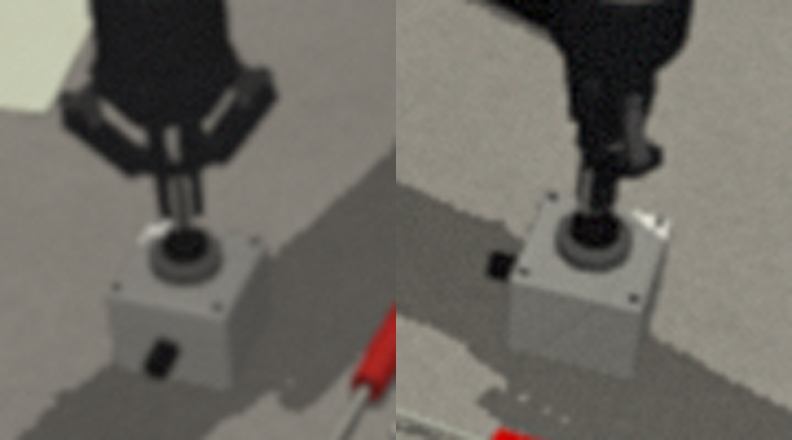

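The fingertips are centred over the start button in both views, at about (183,215) and (597,210) in the crops. The tip is at z≈0.100, 13 mm above the button. I'll press 13 + 6 mm plus a little more.

>>> carry_out --pt "0 0 9" --pt "0 0 4" --pt "0 0 3" --pt "0 0 3" --pt "0 0 2" --pt "0 0 0" --pt "0 0 0" --turn '[0,0,0,0,0,0,0]'

```text
time_s: 15.0
ee_pos: [0.5412, -0.1211, 0.0996]
orientation: [0.943, 0.334, 0.001, 0.0]
ft_force: [-9.0, 1.4, 32.7]
width: 0.0002
```

>>> carry_out --pt "0 0 -3" --pt "0 0 -4" --pt "0 0 -20" --pt "0 0 -40" --pt "-40 0 -40" --pt "-60 0 0" --pt "0 0 0" --pt "0 0 0" --turn '[0,0,0,0,0,0,0,0]'

```text
time_s: 16.0
ee_pos: [0.4637, -0.184, 0.2042]
orientation: [0.943, 0.334, 0.0, -0.0]
ft_force: [0.7, -1.1, 0.3]
width: -0.0002
```

```bash
python3 look.py b3 scene,side; python3 - <<'E'
import numpy as np,cv2
for n in('scene','side'):
    o=np.load(n+'.npz')['p'];p=np.load('b3'+n+'.npz')['p']
    cv2.imwrite(f'pics/b3{n}.png',p[:,:,::-1])
    y,x=(145,240) if n=='scene' else (148,365)
    r=[(q[y+3:y+25,x+10:x+35].max(2)<60) for q in (o,p)]
    print(n,[(m.sum(),np.argwhere(m).mean(0).round(2)) for m in r])
o=np.load('scene.npz')['p'];p=np.load('b3scene.npz')['p']
r=[(q[178:204,322:354].max(2)<62) for q in (o,p)];print('stop',[(m.sum(),np.argwhere(m).mean(0).round(2)) for m in r])
E
```

```text
pos [ 0.4637 -0.184   0.2042] toolx yaw 39.03 tilt [ 3.e-04  3.e-04 -1.e+00] t 16.0 F [ 0.7 -1.1  0.3]
shift mm in tool [ 291.7 -156.1   74.4] turn -52.97472761641487
scene [(np.int64(65), array([ 7.52, 11.57])), (np.int64(70), array([ 7.31, 11.46]))]
side [(np.int64(75), array([10.61, 14.69])), (np.int64(87), array([10.53, 14.69]))]
stop [(np.int64(297), array([15.53, 15.02])), (np.int64(295), array([15.58, 15.05]))]
```

View pics/b3scene.png

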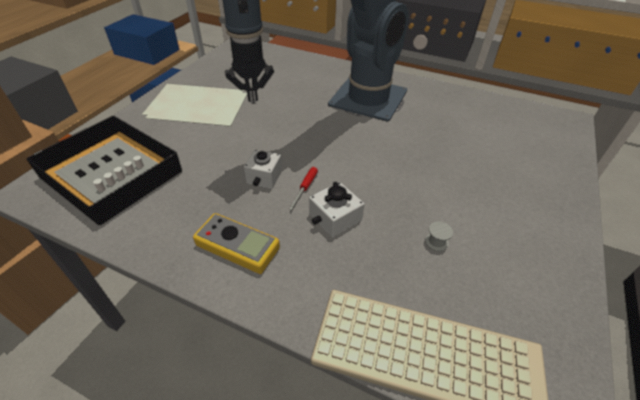

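View pics/b3.png

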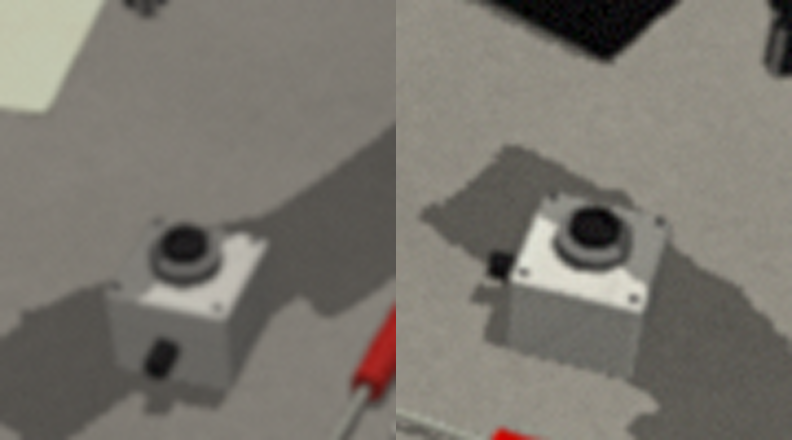

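Both buttons are back out, and the meter, screwdriver and spool are where they started (scene picture: meter (236,242), driver (304,188), spool (440,235)). The arm is clear, so I'm handing in.

```bash
python3 -c "
from plant import ctrl
print(ctrl.close_job())"
```

```text
the job is handed in; nothing more can be done
None
```

The job is done in the order asked and handed in at about 16 s, using closed fingertips throughout and gripping nothing.

- **Stop button pressed:** I pushed it onto its hard stop, at about 9 mm and 22 N. After I let go it stayed latched in; in the scene picture the head sat about 2 pixels lower than at the start.
- **Stop button released:** I pushed the lobe at about 92° clockwise through about 53° of commanded turn, until the force rose to about 11 N, which suggests the turn stop. After I backed off, the head was out and turned back, its picture matching the starting one to within about 0.3 pixel.
- **Start button:** I pressed it fully in, at about 6 mm and 33 N, and it came back out. That is higher than needed to bottom it, but under the 40 N limit, which applies to the arm and gripper body.
- **Rest of the bench:** The meter, screwdriver and spool looked unmoved in the last picture, and the arm was clear of everything.

One thing disagreed: the fixed cameras differed from each other by up to 10 mm in x, and their averages from the wrist camera by 4–8 mm in y. I weighted the wrist camera's positions more, and all contacts landed as intended.

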